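Show where the left-out bun belongs

ROBOT

A 7-joint arm with a two-finger parallel gripper is mounted at the origin on the work surface. World frame = base frame: x ahead of the robot, y to its left, z up, the work surface at z = 0. Lengths are in m, angles in rad, forces in N, time in s.
With the tool pointing down it reaches from about 0.425 to 0.825 m from the base axis. Payload 3.6 kg.
Tool frame: the origin (TCP) lies at the very end of the fingers, on their centre line; the grasp point (between the pads) lies arm.pinch_z behind it (arm.pinch_z is the distance from the TCP to the grasp point, in m); z points along the fingers, y is the line along which they close (so a half turn about z gives the same grasp; the last joint's range is limited). The gripper opens to 85 mm and grips with 20 to 120 N. Pads are 22 mm wide; open, the fingers measure 114 mm over their backs; the gripper's body (76 mm by 85 mm) begins 54 mm behind the grasp point. The pads swing forward as they close: fully open they stand 13 mm farther back than shut.
Start: joints at [1.28, 0.615, -0.013, 1.423, 0.008, 1.103, -0.04], TCP at [0.17, -0.627, 0.231] pointing down, gripper open.
Joint ranges: [-3.12, 3.12], [-0.3, 2.06], [-1.34, 1.32], [0.26, 2.42], [-1.36, 4.5], [0.01, 1.98], [-2.84, 2.84]. Speed limits (rad/s): [2.79, 2.79, 3.14, 3.14, 3.14, 3.14, 3.14].

INTERFACE

Orientations are given as [roll, pitch, yaw] about the fixed x, y, z axes, in that order (R = Rz(yaw) Ry(pitch) Rx(roll)).
In Python, from cell import arm, capture, get_calibration, ticket gives the robot as it stands.
- The arm moves only by the tool move_arm, never from a script. Its argument "targets" is a list of rows, each a list of 3 entries, a list of its own where there are three numbers: the shift along the world's x, y, z in mm, then the turn, a rotation vector about the world's x, y, z in rad, then the finger opening in mm, from 0 to 85.4. In form: [[[dx, dy, dz], [ax, ay, az], grip], ...]. A call has 1 to 10 rows; each row shifts and turns the commanded pose from where the row before left it; what a row does not reach is not made up. A row lasts 1/8 s, in which the tool goes at most 62.5 mm and 10.7 degrees, less where a joint would pass 70% of its speed; a pose out of reach is approached as far as the arm can. A call with a gripper value outside its range is refused whole. The fingers move at their own pace and stop on an object; the grip force is fixed at half the most. Time passes only in rows, so rows that do not move let the fingers close. It gives the time, the measured TCP pose, the force, the opening and the grip force at its end, in the units of the state.
- arm.read_state(): the state, without advancing time (a new reading comes with each control period).
- capture(name): name is "scene" or "side" or "wrist"; returns the picture (480x640x3 uint8, red, green, blue); there is no depth.
- get_calibration(name): a dict with "fovy" (degrees; the focal length in pixels is half the picture's height over the tangent of half this angle, whatever the lens; pixels are square), "cx", "cy" (the principal point, pixels), "k1" (the pictures are not rectified: a ray, as slopes to the right and down, at radius r is drawn at 1 + k1 r^2 times it, then the intrinsics apply), "eye" and "attitude" of the camera in the world. Camera axes: x right, y up, looking along -z (the intrinsics and any distortion apply to the point x, -y, -z); pixel columns grow to the right and rows downward; lengths in m; the calibration is good to about 2 mm. A picture is of the moment at which its call begins: read the wrist's pose just before it. get_calibration takes no time and is no camera call; for the wrist camera it gives the pose at the moment of the call.
- ticket.hand_in(): hands the job in; it is judged then, once.
The state is a dict: "time_s": time; "joint_positions": joint angles; "dq": joint speeds; "effort": joint torques, N m; "ee_pos": TCP position; "tcp_rot": TCP orientation; "ft_force": force on the tool from outside, world axes, zero at the start; "torque": the same for the moment, N m; "grip_width": opening from 0.0 (shut) to 1.0 (fully open); "gripper_force": force on a finger pad.
Only numpy, scipy, OpenCV 4.12 (cv2) and the standard library are available. Lean on these libraries where they do the work, as an engineer would, in place of code of your own. Each camera call takes 0.05 s, during which the arm holds its last target. There are 200 camera calls.

TASK

Show your workmate where the left-out bun goes: point down at the round bun lying by itself on the table, with the fingertips about 3 cm above its top, and stay there for a good two seconds; then point in the same way at the empty cup of the bun tin, about 3 cm above its rim, for a good two seconds, and finish there, still pointing at the empty cup. Touch nothing: only point, and leave every bun, bread and can where it is.

Things in the scene. Friction and masses are not known exactly. Their poses are not given: they have to be found in the camera images.
- loose_bun: the round bun lying by itself on the table beside the tin: a domed golden-brown bun, 75 mm across and 45 mm high, with a few pale seeds on top, loose, about 60 g. It lies left or right of the tin, near or far. Origin at the centre of its underside (on the table, z = 0), z up; its top is 45 mm above the origin.
- empty_cup: the one cup of the bun tin with no bun in it (any of the six): a round bare-metal hollow 84 mm across and 14 mm deep. Origin at the centre of the cup's floor, 8 mm above the table, z up; the cup's rim is 14 mm above the origin. A bun in a neighbouring cup has its centre 100 mm away and its top 45 mm above this origin.
- tin: the dark metal bun tin, fixed to the table: a slab 220 mm (its x) by 320 mm (its y) by 22 mm high, with a low bead round its edge up to 27 mm, and six round cups, two rows of three, centres 100 mm apart (x = -50 and 50 mm; y = -100, 0 and 100 mm). Origin at the centre of its underside. Five cups hold a bun, one is empty.
- tin_bun1: one of the five buns that sit loose in cups of the tin, each the same as the loose bun (75 mm across, 45 mm high). Origin at the centre of its underside, on the cup's floor, so its top is 53 mm above the table.
- tin_bun2: one of the five buns that sit loose in cups of the tin, each the same as the loose bun (75 mm across, 45 mm high). Origin at the centre of its underside, on the cup's floor, so its top is 53 mm above the table.
- tin_bun3: one of the five buns that sit loose in cups of the tin, each the same as the loose bun (75 mm across, 45 mm high). Origin at the centre of its underside, on the cup's floor, so its top is 53 mm above the table.
- tin_bun4: one of the five buns that sit loose in cups of the tin, each the same as the loose bun (75 mm across, 45 mm high). Origin at the centre of its underside, on the cup's floor, so its top is 53 mm above the table.
- tin_bun5: one of the five buns that sit loose in cups of the tin, each the same as the loose bun (75 mm across, 45 mm high). Origin at the centre of its underside, on the cup's floor, so its top is 53 mm above the table.
- long_roll: bystander: a pale long roll, 140 mm long (along its x), 55 mm wide, 56 mm high, lying loose on the table. Origin at the centre of its underside.
- ring_bread: bystander: a flat ring-shaped bread, 92 mm across with a 34 mm hole, 26 mm high, lying loose on the table. Origin at the centre of its underside.
- food_can: bystander: an upright food can, 74 mm across, 110 mm high, loose on the table. Origin at the centre of its underside.
Not all that is in view belongs to the job. What is shaped like the tin_bun1 but blue is not meant.

How it is judged:
On the way, in this order (a step that is already met when the one before it is completed fails the run):
1. the fingertips point at the loose bun from just above it, for at least 1.5 s on end (horizontal distance between the grasp point and loose_bun below 0.025 m and z of the grasp point in the frame of loose_bun between 0.06 and 0.13 m), for 1.5 s.
2. then they point at the empty cup from just above it, for at least 1.5 s on end (horizontal distance between the grasp point and empty_cup below 0.025 m and z of the grasp point in the frame of empty_cup between 0.028 and 0.1 m), for 1.5 s.
At the end, for the whole second after the job is handed in: The point between the finger pads (19 mm behind the tips) is within 25 mm sideways of the empty cup's centre and 28 to 100 mm above its floor (stage 1: 25 mm sideways, 60 to 130 mm above the bun's underside); every bun, bread and can at rest within 6 mm of its start (all of step 2 and distance of each of tin_bun1, tin_bun2, tin_bun3, tin_bun4, tin_bun5, loose_bun, long_roll, ring_bread, food_can from where it was at the start of the episode below 0.006 m and linear speed of each of tin_bun1, tin_bun2, tin_bun3, tin_bun4, tin_bun5, loose_bun, long_roll, ring_bread, food_can below 0.02 m/s); the robot touches nothing.
It fails at once if the arm or the gripper's body touches a bun, a bystander or the tin (more than 0.5 N) (contact force between the arm and tin_bun1 above 0.5 N or contact force between the arm and tin_bun2 above 0.5 N or contact force between the arm and tin_bun3 above 0.5 N or contact force between the arm and tin_bun4 above 0.5 N or contact force between the arm and tin_bun5 above 0.5 N or contact force between the arm and loose_bun above 0.5 N or contact force between the arm and long_roll above 0.5 N or contact force between the arm and ring_bread above 0.5 N or contact force between the arm and food_can above 0.5 N or contact force between the arm and tin above 0.5 N).
It fails at once if the fingers touch anything (more than 0.5 N) (contact force between the fingers and anything else above 0.5 N).
It fails at once if a bun or a bystander is moved by more than 8 mm, carried or lifted (distance of any of tin_bun1, tin_bun2, tin_bun3, tin_bun4, tin_bun5, loose_bun, long_roll, ring_bread, food_can from where it was at the start of the episode above 0.008 m).
It also fails if it takes over 43 s, if anything falls off the work surface, if the arm or the gripper's body presses on something with over 40 N, if the wrist force passes 120 N, or if a joint passes its speed limit or range.

## Working session

There is one attempt and no reset: what is moved stays moved. The work goes in short steps, Python scripts to look and compute and a tool call to move; the robot and the scene stay as the last step left them, time stands still between calls to the robot, and variables do not carry over. Pictures are saved under pics/ and viewed, at most 10 in all, crops included, and the job is handed in when it is done.

Besides the shell and the picture viewer there is one more tool, called after "Request:" by a JSON object that holds its "fn" and its "kwargs", one argument or row to a line. move_arm: Moves the arm, as the interface text tells. Its arguments: {"type":"object","properties":{"targets":{"type":"array","items":{"type":"array"}}},"required":["targets"]}

```bash
mkdir -p pics; cat > h.py <<'E'
import numpy as np, cv2
from cell import arm, capture, get_calibration, ticket
def K(c):
    f=240/np.tan(np.radians(c["fovy"])/2); return np.array([[f,0,c["cx"]],[0,f,c["cy"]],[0,0,1]]),np.array([c["k1"],0,0,0.])
def rot(c):
    a=np.array(c["attitude"],float)
    if a.shape==(3,3): return a
    from scipy.spatial.transform import Rotation as R
    return R.from_euler("xyz",a).as_matrix()
def ray(c,uv):
    k,d=K(c); p=cv2.undistortPoints(np.array([[uv]],float),k,d)[0,0]
    return np.array(c["eye"]),rot(c)@np.array([p[0],-p[1],-1])
def plane(c,uv,z):
    e,d=ray(c,uv); return e+d*(z-e[2])/d[2]
def tri(c1,u1,c2,u2):
    (a,d),(b,g)=ray(c1,u1),ray(c2,u2)
    s=np.linalg.lstsq(np.c_[d,-g],b-a,rcond=None)[0]; p,q=a+s[0]*d,b+s[1]*g
    return (p+q)/2,np.linalg.norm(p-q)
def proj(c,P):
    q=rot(c).T@(np.array(P)-c["eye"]); k,d=K(c)
    return cv2.projectPoints(np.array([[q[0],-q[1],-q[2]]]),np.zeros(3),np.zeros(3),k,d)[0][0,0]
E
python3 - <<'E'
from h import *
for n in("scene","side"):
    print(n,get_calibration(n)); cv2.imwrite(f"pics/{n}.png",capture(n)[...,::-1])
s=arm.read_state(); print(s["ee_pos"],s["tcp_rot"],s["time_s"],s["grip_width"],arm.pinch_z)
E
```

```text
scene {'fovy': 55.119867978763054, 'cx': 320.82040309258815, 'cy': 240.30306694283507, 'k1': -0.048324402735101316, 'eye': array([1.35386609, 0.03426122, 0.62569308]), 'attitude': array([0.91718984, 0.00370304, 1.59115299])}
side {'fovy': 44.01309299899822, 'cx': 316.98025969593203, 'cy': 247.941951341656, 'k1': -0.09606511604979968, 'eye': array([0.02830349, 0.78158177, 0.73519149]), 'attitude': array([ 0.94315042, -0.01401093, -2.51492303])}
[ 0.16931703 -0.62684399  0.23022561] [-3.13923426e+00  3.30170402e-05  2.63886756e-01] 0.1 0.9990005248884345 0.0187
```

View pics/scene.png

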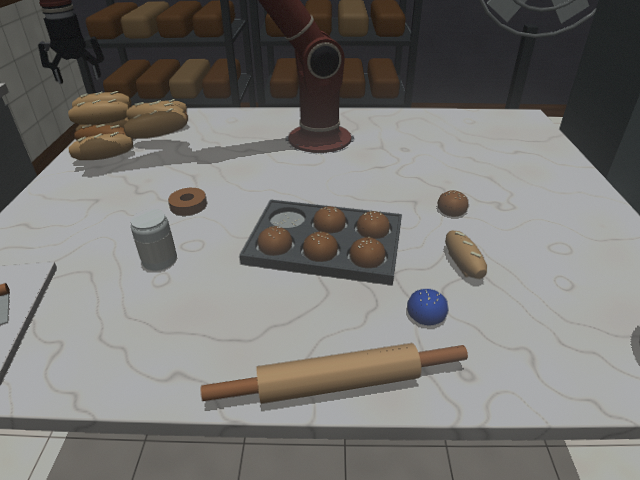

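View pics/side.png

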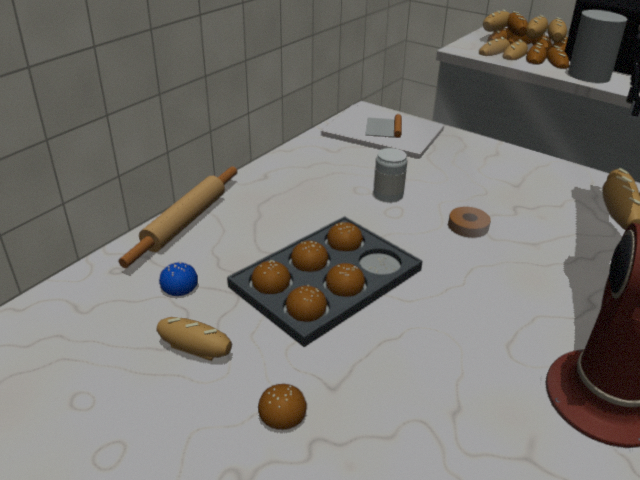

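The scene view shows the loose bun at (453,203) and the empty cup at (288,219). The side view shows them at (282,406) and (380,263).

Possible mix-ups in the scene view:
- The blue bun at (428,307) is excluded by its colour.
- The tin buns at (275,240), (320,245), (367,251), (330,219) and (374,224) sit in cups.
- The ring bread at (187,201) is flat with a hole.
- The long roll at (465,255) is long and pale.

So I choose the lone brown bun and the bare far-left cup.

```bash
cat > m.py <<'E'
from h import *
I={n:cv2.imread(f"pics/{n}.png") for n in("scene","side")}; C={n:get_calibration(n) for n in I}
def blob(n,uv,m):
    N,l,s,c=cv2.connectedComponentsWithStats(m.astype(np.uint8)); i=l[uv[1],uv[0]]; return c[i],s[i]
bun={};cup={}
for n,b,cu in(("scene",(453,205),(288,221)),("side",(282,408),(380,265))):
    h=cv2.cvtColor(I[n],cv2.COLOR_BGR2HSV)
    m=cv2.morphologyEx(((h[...,1]>90)&(h[...,0]<25)).astype(np.uint8),cv2.MORPH_CLOSE,np.ones((5,5)))
    c,s=blob(n,b,m); bun[n]=c; print(n,"bun",c,s)
    c,s=blob(n,cu,h[...,2]>95); cup[n]=c; print(n,"cup",c,s)
for k,d in(("bun",bun),("cup",cup)):
    print(k,tri(C["scene"],d["scene"],C["side"],d["side"]),[plane(C[n],d[n],.022) for n in d])
# tin corners (scene), bead top
for uv in((270,202),(402,209),(392,277),(243,262)): print("tin corner",plane(C["scene"],uv,.027))
for nm,uv in(("can",(157,266)),("roll",(465,262)),("ring",(187,207))): print(nm,plane(C["scene"],uv,.01))
a=I["scene"][185:240,255:335]; b=I["scene"][175:230,420:500]
c=I["side"][235:290,340:420]; d=I["side"][380:435,242:322]
cv2.imwrite("pics/crop.png",cv2.resize(np.vstack([np.hstack([a,b]),np.hstack([c,d])]),None,fx=5,fy=5))
E
python3 m.py
```

```text
scene bun [327.92657221 251.19316319] [     0      0    640    480 273929]
scene cup [280.84119107 226.99627792] [261 212  44  34 806]
side bun [281.88529412 406.32705882] [ 259  384   47   45 1700]
side cup [379.58702532 263.71518987] [360 254  40  20 632]
bun (array([ 0.47732075,  0.12142269, -0.14405735]), np.float64(0.20707552149581065)) [array([0.60313322, 0.03162513, 0.022     ]), array([0.40128311, 0.33928866, 0.022     ])]
cup (array([ 0.48200913, -0.08018227, -0.00320934]), np.float64(0.002020570275797884)) [array([ 0.51811968, -0.07480053,  0.022     ]), array([ 0.46654511, -0.05215153,  0.022     ])]
tin corner [ 0.42271855 -0.10924904  0.027     ]
tin corner [0.44838917 0.20455732 0.027     ]
tin corner [0.68730769 0.15659132 0.027     ]
tin corner [ 0.64695894 -0.1397101   0.027     ]
can [ 0.64286756 -0.32145221  0.01      ]
roll [0.61975297 0.31699365 0.01      ]
ring [ 0.42121254 -0.31473654  0.01      ]
```

View pics/crop.png

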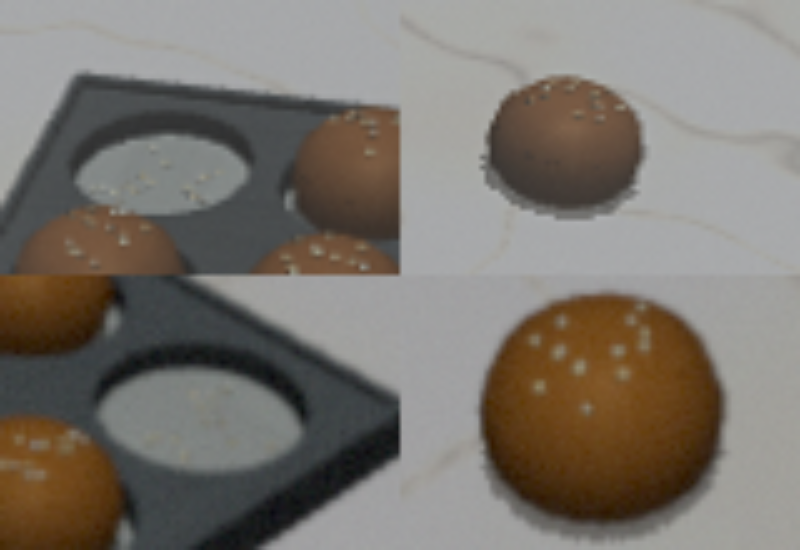

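The crop confirms both choices: a bare-metal cup and a brown seeded bun on the marble. In the scene view the cup's rim outline is centred at (287.4,217.4) and the bun at (452.9,203.3). In the side view they are at (380,261.3) and (282.2,406.3).

```bash
python3 - <<'E'
from h import *
S,D=get_calibration("scene"),get_calibration("side")
for k,a,b,z in(("bun",(452.9,203.3),(282.2,406.3),.022),("cup rim",(287.4,217.4),(380,261.3),.022)):
    print(k,tri(S,a,D,b),plane(S,a,z),plane(D,b,z))
for nm,uv in(("can base",(157,262)),("ring",(187,203)),("roll",(465,255))): print(nm,plane(S,uv,.02))
E
```

```text
bun (array([0.40414352, 0.33538185, 0.01595646]), np.float64(0.00032645051981522715)) [0.41370237 0.33251069 0.022     ] [0.40093652 0.33896563 0.022     ]
cup rim (array([ 0.47279748, -0.06415282,  0.01742087]), np.float64(0.0009748569921111428)) [ 0.48003056 -0.06302236  0.022     ] [ 0.46997844 -0.05945165  0.022     ]
can base [ 0.64186649 -0.31951214  0.02      ]
ring [ 0.41868201 -0.31357587  0.02      ]
roll [0.60898064 0.31756829 0.02      ]
```

Request:
{"fn": "move_arm", "kwargs": {
  "targets": [
    [[30,40,0],[0,0,0],0],
    [[30,40,0],[0,0,0],0],
    [[30,40,0],[0,0,0],0],
    [[30,40,0],[0,0,0],0],
    [[30,40,0],[0,0,0],0],
    [[30,40,0],[0,0,0],0],
    [[30,40,0],[0,0,0],0],
    [[30,40,0],[0,0,0],0],
    [[30,40,0],[0,0,0],0],
    [[20,40,0],[0,0,0],0]
  ]
}}

```text
time_s: 1.35
ee_pos: [0.4606, -0.2257, 0.231]
tcp_rot: [-3.141, -0.0, 0.265]
ft_force: [-0.1, 0.1, -1.2]
grip_width: 0.006
gripper_force: 0.0
```

Request:
{"fn": "move_arm", "kwargs": {
  "targets": [
    [[10,50,0],[0,0,0],0],
    [[10,50,0],[0,0,0],0],
    [[10,50,0],[0,0,0],0],
    [[0,50,0],[0,0,0],0],
    [[0,50,0],[0,0,0],0],
    [[0,50,0],[0,0,0],0],
    [[-10,50,0],[0,0,0],0],
    [[-20,50,0],[0,0,0],0],
    [[-20,50,0],[0,0,0],0],
    [[0,0,0],[0,0,0],0]
  ]
}}

```text
time_s: 2.6
ee_pos: [0.4366, 0.2278, 0.2311]
tcp_rot: [-3.138, 0.001, 0.274]
ft_force: [-0.6, -0.4, -0.1]
grip_width: 0.0
gripper_force: 0.0
```

Request:
{"fn": "move_arm", "kwargs": {
  "targets": [
    [[-16,54,0],[0,0,0],0],
    [[-16,54,0],[0,0,0],0],
    [[0,0,0],[0,0,0],0],
    [[0,0,0],[0,0,0],0]
  ]
}}

```text
time_s: 3.1
ee_pos: [0.408, 0.329, 0.2308]
tcp_rot: [3.14, 0.001, 0.263]
ft_force: [0.2, 0.6, -0.3]
grip_width: -0.002
gripper_force: 0.0
```

```bash
python3 - <<'E'
from h import *
c=get_calibration("wrist"); print(c, arm.read_state()["ee_pos"])
im=capture("wrist")[...,::-1].copy(); cv2.imwrite("pics/w1.png",im)
h=cv2.cvtColor(im,cv2.COLOR_BGR2HSV)
m=cv2.morphologyEx(((h[...,1]>90)&(h[...,0]<25)).astype(np.uint8),cv2.MORPH_CLOSE,np.ones((7,7)))
N,l,s,ce=cv2.connectedComponentsWithStats(m)
for i in range(1,N):
    if s[i,4]>800: print(s[i],ce[i],plane(c,ce[i],.02))
print("expected px",proj(c,[.404,.335,.02]))
E
```

```text
{'fovy': 62.1649185509048, 'cx': 324.9034184327824, 'cy': 243.70362366228304, 'k1': 0.020667972506207857, 'eye': array([0.48645271, 0.35047269, 0.37279592]), 'attitude': array([-0.32008524, -0.0017708 , -1.30911789])} [0.40804287 0.32898421 0.23078734]
[ 379    0   65   55 2686] [408.36113179  23.72151899] [0.56618966 0.30339436 0.02      ]
[ 607    0   33   82 2141] [625.57403083  40.48248482] [0.5978301 0.1343133 0.02     ]
[ 532  105  103   90 7163] [583.29987435 149.34496719] [0.51339907 0.12730781 0.02      ]
[ 278  166   81   81 5058] [317.84341637 205.84104389] [0.40686366 0.33512365 0.02      ]
[252 352  68  76 924] [286.8008658  390.02272727] [0.20550371 0.31636584 0.02      ]
[ 259  364  194  116 5529] [350.86073431 435.41345632] [0.16553681 0.23419332 0.02      ]
[  51  370  229  110 3179] [158.49669707 427.30198176] [0.12297639 0.44040431 0.02      ]
[ 434  378  123   90 2068] [495.19245648 426.89458414] [0.21804026 0.08538532 0.02      ]
expected px [317.17573235 208.8628358 ]
```

View pics/w1.png

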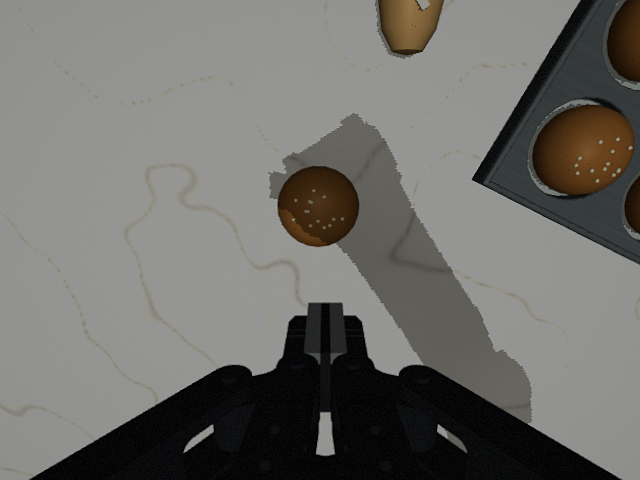

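The wrist view shows the bun at (318,206), which puts it at about (0.406, 0.335). That agrees with the other two views. I go down and hold.

Request:
{"fn": "move_arm", "kwargs": {
  "targets": [
    [[-2,6,-40],[0,0,0],0],
    [[0,0,-40],[0,0,0],0],
    [[0,0,-40],[0,0,0],0],
    [[0,0,-25],[0,0,0],0],
    [[0,0,-10],[0,0,0],0],
    [[0,0,0],[0,0,0],0],
    [[0,0,0],[0,0,0],0],
    [[0,0,0],[0,0,0],0],
    [[0,0,0],[0,0,0],0],
    [[0,0,0],[0,0,0],0]
  ]
}}

```text
time_s: 4.4
ee_pos: [0.4056, 0.3367, 0.0766]
tcp_rot: [-3.141, -0.001, 0.264]
ft_force: [-0.0, -0.5, 0.6]
grip_width: -0.003
gripper_force: 0.0
```

Request:
{"fn": "move_arm", "kwargs": {
  "targets": [
    [[0,0,0],[0,0,0],0],
    [[0,0,0],[0,0,0],0],
    [[0,0,0],[0,0,0],0],
    [[0,0,0],[0,0,0],0],
    [[0,0,0],[0,0,0],0],
    [[0,0,0],[0,0,0],0],
    [[0,0,0],[0,0,0],0],
    [[0,0,0],[0,0,0],0],
    [[0,0,0],[0,0,0],0],
    [[0,0,0],[0,0,0],0]
  ]
}}

```text
time_s: 5.65
ee_pos: [0.4055, 0.3365, 0.0763]
tcp_rot: [-3.142, -0.0, 0.264]
ft_force: [-0.4, -0.4, 0.3]
grip_width: 0.002
gripper_force: 0.0
```

Request:
{"fn": "move_arm", "kwargs": {
  "targets": [
    [[0,0,0],[0,0,0],0],
    [[0,0,0],[0,0,0],0],
    [[0,0,0],[0,0,0],0],
    [[0,0,0],[0,0,0],0],
    [[0,0,0],[0,0,0],0],
    [[0,0,0],[0,0,0],0]
  ]
}}

```text
time_s: 6.4
ee_pos: [0.4055, 0.3365, 0.0763]
tcp_rot: [-3.142, -0.0, 0.264]
ft_force: [0.2, -0.6, -0.5]
grip_width: -0.002
gripper_force: 0.0
```

```bash
python3 - <<'E'
from h import *
cv2.imwrite("pics/side2.png",capture("side")[...,::-1])
E
```

```text
(no output)
```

View pics/side2.png

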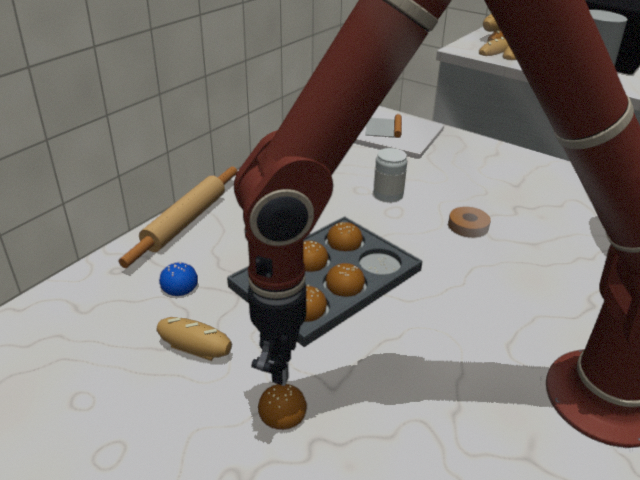

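The fingertips are right above the bun at (282,400), clear of it, and nothing has moved. They held for over 2 s. Next I go up and across to above the cup.

Request:
{"fn": "move_arm", "kwargs": {
  "targets": [
    [[0,0,50],[0,0,0],0],
    [[0,0,50],[0,0,0],0],
    [[0,0,50],[0,0,0],0],
    [[30,-50,0],[0,0,0],0],
    [[30,-50,0],[0,0,0],0],
    [[10,-50,0],[0,0,0],0],
    [[10,-50,0],[0,0,0],0],
    [[0,-50,0],[0,0,0],0],
    [[0,-50,0],[0,0,0],0],
    [[-5,-50,0],[0,0,0],0]
  ]
}}

```text
time_s: 7.7
ee_pos: [0.4805, -0.0152, 0.2263]
tcp_rot: [3.141, -0.001, 0.264]
ft_force: [-0.5, -0.4, -0.5]
grip_width: -0.006
gripper_force: 0.0
```

Request:
{"fn": "move_arm", "kwargs": {
  "targets": [
    [[-5,-50,0],[0,0,0],0],
    [[0,0,0],[0,0,0],0],
    [[0,0,0],[0,0,0],0],
    [[0,0,0],[0,0,0],0]
  ]
}}

```text
time_s: 8.2
ee_pos: [0.4757, -0.0617, 0.2263]
tcp_rot: [-3.141, -0.0, 0.267]
ft_force: [0.6, 0.6, -0.7]
grip_width: 0.002
gripper_force: 0.0
```

```bash
python3 - <<'E'
from h import *
c=get_calibration("wrist"); s=arm.read_state(); print(s["ee_pos"],s["tcp_rot"])
im=capture("wrist")[...,::-1].copy(); cv2.imwrite("pics/w2.png",im)
print("expected px",proj(c,[.473,-.064,.022]))
h=cv2.cvtColor(im,cv2.COLOR_BGR2HSV)
m=cv2.morphologyEx(((h[...,1]>90)&(h[...,0]<25)).astype(np.uint8),cv2.MORPH_CLOSE,np.ones((7,7)))
N,l,st,ce=cv2.connectedComponentsWithStats(m)
for i in range(1,N):
    if st[i,4]>2500: print(st[i],ce[i].round(),plane(c,ce[i],.03).round(4))
np.save("cw2.npy",c,allow_pickle=True)
E
```

```text
[ 0.47567471 -0.06165132  0.22631151] [-3.14072165e+00 -3.57900050e-04  2.67061056e-01]
expected px [327.10961748 211.73808495]
[ 220    0   98   95 7575] [269.  44.] [0.5901 0.0145 0.03  ]
[  52   54  104   98 7839] [103. 103.] [0.5133 0.1318 0.03  ]
[ 337   54   92   97 6966] [383. 102.] [ 0.5732 -0.0824  0.03  ]
[ 176  115   90   90 6283] [221. 160.] [0.4943 0.0341 0.03  ]
[ 499  302  104   90 6977] [550. 346.] [ 0.4025 -0.3077  0.03  ]
```

View pics/w2.png

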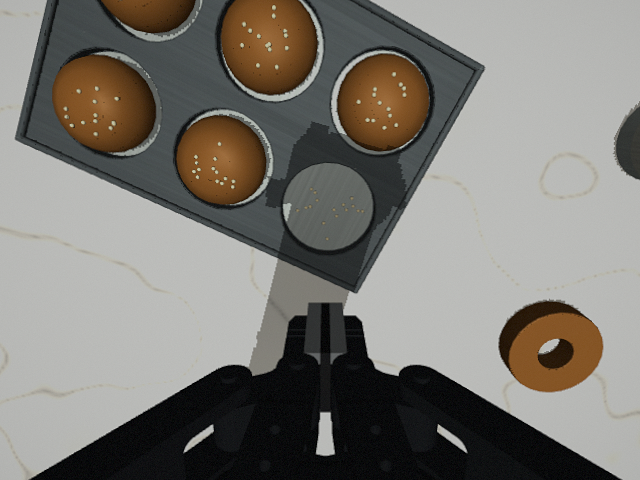

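The wrist view shows the empty cup at (328,206). That gives about (0.477, -0.065), and it fits the neighbouring buns 100 mm away. I go down and hold.

Request:
{"fn": "move_arm", "kwargs": {
  "targets": [
    [[1,-3,-40],[0,0,0],0],
    [[0,0,-40],[0,0,0],0],
    [[0,0,-40],[0,0,0],0],
    [[0,0,-30],[0,0,0],0],
    [[0,0,-20],[0,0,0],0],
    [[0,0,0],[0,0,0],0],
    [[0,0,0],[0,0,0],0],
    [[0,0,0],[0,0,0],0],
    [[0,0,0],[0,0,0],0],
    [[0,0,0],[0,0,0],0]
  ]
}}

```text
time_s: 9.5
ee_pos: [0.4767, -0.0666, 0.0567]
tcp_rot: [3.141, -0.001, 0.264]
ft_force: [0.0, 0.4, -0.1]
grip_width: -0.0
gripper_force: 0.0
```

Request:
{"fn": "move_arm", "kwargs": {
  "targets": [
    [[0,0,0],[0,0,0],0],
    [[0,0,0],[0,0,0],0],
    [[0,0,0],[0,0,0],0],
    [[0,0,0],[0,0,0],0],
    [[0,0,0],[0,0,0],0],
    [[0,0,0],[0,0,0],0],
    [[0,0,0],[0,0,0],0],
    [[0,0,0],[0,0,0],0],
    [[0,0,0],[0,0,0],0],
    [[0,0,0],[0,0,0],0]
  ]
}}

```text
time_s: 10.75
ee_pos: [0.4765, -0.0665, 0.0563]
tcp_rot: [-3.142, -0.0, 0.264]
ft_force: [0.4, 0.6, -0.0]
grip_width: -0.0
gripper_force: 0.0
```

Request:
{"fn": "move_arm", "kwargs": {
  "targets": [
    [[0,0,0],[0,0,0],0],
    [[0,0,0],[0,0,0],0],
    [[0,0,0],[0,0,0],0],
    [[0,0,0],[0,0,0],0],
    [[0,0,0],[0,0,0],0],
    [[0,0,0],[0,0,0],0],
    [[0,0,0],[0,0,0],0],
    [[0,0,0],[0,0,0],0]
  ]
}}

```text
time_s: 11.75
ee_pos: [0.4765, -0.0665, 0.0563]
tcp_rot: [-3.142, -0.0, 0.264]
ft_force: [-0.4, 0.2, -0.3]
grip_width: 0.001
gripper_force: 0.0
```

```bash
python3 - <<'E'
from h import *
cv2.imwrite("pics/side3.png",capture("side")[...,::-1])
E
```

```text
(no output)
```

View pics/side3.png

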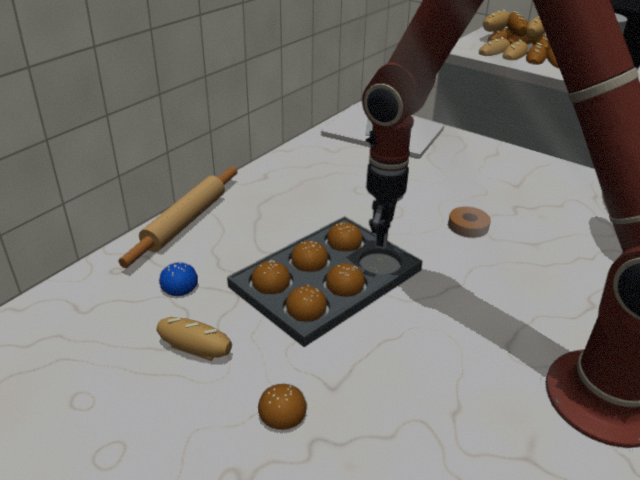

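The fingertips at (381,246) point down over the cup at (380,262). Everything else is in place.

```bash
python3 -c "
from cell import ticket; print(ticket.hand_in())"
```

```text
the job is handed in; nothing more can be done
None
```

I pointed at the loose bun and then at the empty cup, each about 3 cm above and for over two seconds, and handed the job in with the arm still over the cup; I saw no contact and nothing had moved, but no verdict came back.

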